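Put the washed slicer insert back in its storage box and snap the box shut

ROBOT

A 6-joint arm with a two-finger parallel gripper is mounted at the origin on the work surface; the furniture and walls round the work are solid. World frame = base frame: x ahead of the robot, y to its left, z up, the work surface at z = 0. Lengths are in m, angles in rad, forces in N, time in s.
With the tool pointing down it reaches from about 0.35 to 0.85 m from the base axis. Payload 8.1 kg.
Tool frame: the origin (TCP) lies at the centre of the arm's flange, where the gripper is bolted on; the fingertips stand 186 mm ahead of it and the grasp point (between the pads) lies 167 mm ahead of it; z points along the fingers, y is the line along which they close (so a half turn about z gives the same grasp; the last joint's range is limited). The gripper opens to 93 mm and grips with 3 to 60 N. Pads are 15 mm wide; open, the fingers measure 128 mm over their backs; the gripper's body (75 mm by 188 mm) begins 65 mm behind the grasp point.
Start: joints at [1.154, 0.13, 1.488, -0, 1.523, -0.085], TCP at [0.195, 0.567, 0.405] pointing down, gripper open.
Joint ranges: [-2.96, 2.96], [-0.89, 2.26], [0.02, 2.5], [-1.34, 4.48], [0, 2.73], [-2.66, 2.66]. Speed limits (rad/s): [2.39, 2.39, 2.79, 3.14, 3.14, 3.14].

INTERFACE

Orientations are given as a rotation vector (axis times angle).
In Python, from plant import robot gives the robot as it stands.
- The arm moves only by the tool apply_moves, never from a script. Its argument "series" is a list of rows, each a list of 2 entries, a list of its own where there are three numbers: the shift along the tool's x, y, z in mm, then the turn, a rotation vector about the tool's x, y, z in rad. A call has 1 to 12 rows; each row shifts and turns the commanded pose from where the row before left it, along the tool's axes as they then stand; what a row does not reach is not made up. A row lasts 1/12 s, in which the tool goes at most 41.7 mm and 7.16 degrees, less where a joint would pass 70% of its speed; a pose out of reach is approached as far as the arm can. A call is refused whole if a number of a shift passes 41.7 or a number of a turn 0.125, either way. A call with a gripper value outside its range is refused whole. "claw" is the opening, from 0 (shut) to 1 (fully open), set as the call begins (left out, the last holds). The fingers move at their own pace and stop on an object; "newtons" is the grip in N (left out, the last holds). Time passes only in rows, so rows that do not move let the fingers close. It gives the time, the measured TCP pose, the force, the opening and the grip force at its end, in the units of the state.
- robot.read_state(): the state, without advancing time (a new reading comes with each control period).
- robot.read_camera(name): name is "scene" or "top"; returns (picture, depth): 480x640x3 uint8, blue, green, red; 480x640 float32, m along the optical axis (not along the pixel's ray), 0 where there is no reading.
- robot.calibration(name): a dict with "fx", "fy", "cx", "cy" (pixels), "extrinsics" (4x4, takes a point from world to camera coordinates). Camera axes: x right, y down, z forward; pixel columns grow to the right and rows downward; lengths in m; the calibration is good to about 2 mm. A picture is of the moment at which its call begins. calibration takes no time and is no camera call.
- robot.close_job(): hands the job in; it is judged then, once.
The state is a dict: "t": time; "q": joint angles; "dq": joint speeds; "joint_torque": joint torques, N m; "tool_pos": TCP position; "orientation": TCP orientation; "force": force on the tool from outside, world axes, zero at the start; "wrist_torque": the same for the moment, N m; "opening": finger opening in m; "gripper_force": force on a finger pad.
Only numpy, scipy, OpenCV 4.12 (cv2) and the standard library are available. Lean on these libraries where they do the work, as an engineer would, in place of code of your own. Each camera call takes 0.05 s, during which the arm holds its last target. There are 200 camera calls.

TASK

Take the washed slicer insert out of the wire drainer and slide it edgewise down the empty pair of guides in the storage box, beside the insert already stored there, until it stands on the box floor. Let go of it, then swing the lid fully shut and press the two clips on its front edge down, one after the other or together, until both have snapped. Leave the lemon and the mug where they are.

Things in the scene. Friction and masses are not known exactly. Their poses are not given: they have to be found in the camera images.
- insert_centre (a point): Loose slicer insert (110 g): flat black frame round a steel plate with one slanted blade; 107 mm wide (x), 6 thick (y), 72 tall (z up): 50 mm frame, lowest 10 mm stepped in 4 mm at both ends, and mid-top a finger tab 34 wide, 10 thick, 22 tall. Point: half-way up, 36 mm above the lower edge; tab's middle is 25 mm higher. Starts upright in the drainer, lower edge at z = 15 mm.
- drainer: Fixed steel wire drainer. Origin on the worktop under the slicer insert; x along its hoops, y across. Hoops 80 mm wide, 46 high, every 12 mm (8 mm free gaps, the insert may lean up to 0.05 rad), y = -30 to +90 mm. A white saucer, 120 mm across, 123 high over the worktop, stands fixed at y = +55 to +75 mm.
- box: Fixed white box, open on top: 120 mm deep (x), 122 long (y), 84 high; walls 3.5, floor 6; origin mid-underside. Front (clips) at -x, lid hinge along the +x rim. Inside, 2 bays at y = -21 and +21 mm, each a pair of upright grooves on front and rear wall. One holds a fixed insert of the same outline (plate with round holes); the other is empty, which one varies.
- slot_mouth (a point): Empty bay: point midway between its two grooves, at the top of their flared lead-ins, 64 mm above the worktop. x along the slot (as the box's x), y across it, z up. Grooves 8.4 mm wide (19 at the mouth), 113 apart end to end, for the frame 107 wide, 6 thick. Fully down, the insert stands on the floor: its centre is 22 mm below this point, its tab's top 6 mm below the rim.
- lid (a joint): Angle of the grey lid, rad: 0 shut, 1.57 upright, starts at 1.75 to 2.0 leaning back. Hinge along the box's +x rim (box x = +62, z = 84 mm). A friction hinge: it stays where left near upright and sinks shut in about a second once leaned forward below 0.9 rad; 1 N at its edge moves it. 126 mm from hinge to free edge, 126 along the box, 7 thick, 140 g.
- lid_edge (a point): Middle of the lid's free (front) edge, half-way through its thickness, 126 mm from the hinge. z is the normal of the lid's outer (upper) face, x points to the hinge.
- clip_a (a joint): Angle, rad, of the clip on the lid's free edge at box y = -32 mm: 0 open (sticks out in the lid's plane), 1.5 home, folded down against the box front. Over-centre: pressed past 0.7 it snaps home by itself, short of that it springs back. About 5 N pressed straight down 18 mm from its pivot, more nearer to it.
- clip_b (a joint): The same for the clip at the box's y = +32 mm.
- clip_a_mid (a point): Middle of the outer face of clip a, a white flap 34 mm long, 36 wide, 4 thick; 18 mm from its pivot. With the lid shut and the clip open this face looks up, 90 mm above the worktop; x points to the pivot, towards the box.
- clip_b_mid (a point): The same point on clip b.
- lemon: Yellow lemon, 83 x 58 x 58 mm, loose bystander; origin at its underside.
- mug: White round mug with a handle, 83 x 110 x 86 mm, loose bystander; origin at its underside.

How it is judged:
By the outcome, as a careful person would: the job done as asked, in the order asked, and still so for the second after the job is handed in, with the robot touching nothing.
It also fails if it takes over 58 s, if anything falls off the work surface, if the arm or the gripper's body presses on something with over 40 N, if the wrist force passes 120 N, or if a joint passes its speed limit or range.

## Working session

There is one attempt and no reset: what is moved stays moved. The work goes in short steps, Python scripts to look and compute and a tool call to move; the robot and the scene stay as the last step left them, time stands still between calls to the robot, and variables do not carry over. Pictures are saved under pics/ and viewed, at most 10 in all, crops included, and the job is handed in when it is done.

Besides the shell and the picture viewer there is one more tool, called as name(argument=value, ...) on one line, values as JSON. apply_moves: Moves the arm, as the interface text tells. Its arguments: {"type":"object","properties":{"series":{"type":"array"},"claw":{"type":"number"},"newtons":{"type":"number"}},"required":["series"]}

```bash
mkdir -p pics; ls; python3 - <<'E'
from plant import robot
import cv2,numpy as np
s=robot.read_state(); print(s['t'],s['tool_pos'],s['orientation'],s['opening'])
for n in("scene","top"):
    p,d=robot.read_camera(n); cv2.imwrite(f"pics/{n}0.png",p); np.savez(f"{n}0.npz",p=p,d=d)
    c=robot.calibration(n); print(n,c['fx'],c['fy'],c['cx'],c['cy']); print(np.round(c['extrinsics'],4).tolist())
    E=np.array(c['extrinsics']);print(-E[:3,:3].T@E[:3,3])
E
```

```text
pics
0.0 [0.19532498 0.56707271 0.40370644] [-5.18678875e-01 -3.09800313e+00  2.77003919e-03] 0.09248800646837534
scene 578.635781733123 578.635781733123 319.9049525454077 245.36270453922157
[[0.7622, -0.6473, 0.0043, -0.3489], [-0.5026, -0.596, -0.6263, 0.3507], [0.408, 0.4752, -0.7796, 0.8023], [0.0, 0.0, 0.0, 1.0]]
[ 0.1148709  -0.39804795  0.84659783]
top 531.5315187003088 531.5315187003088 315.17384757926044 240.00452778808045
[[0.0822, -0.9966, 0.0001, 0.0294], [-0.9674, -0.0799, -0.2405, 0.5372], [0.2397, 0.0197, -0.9706, 0.846], [0.0, 0.0, 0.0, 1.0]]
[0.3144728  0.05554862 0.95040835]
```

View pics/scene0.png

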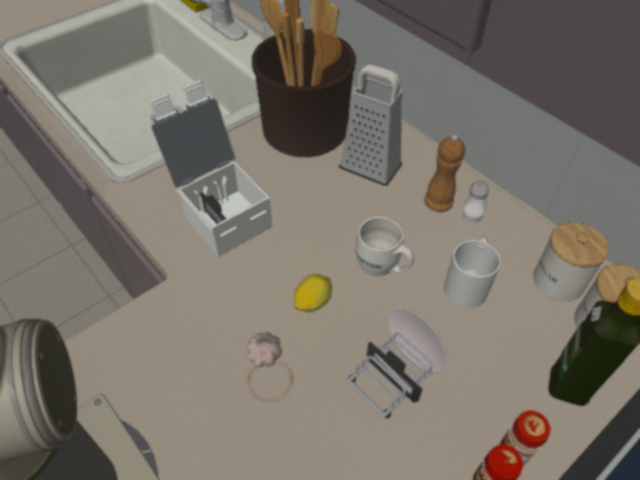

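View pics/top0.png

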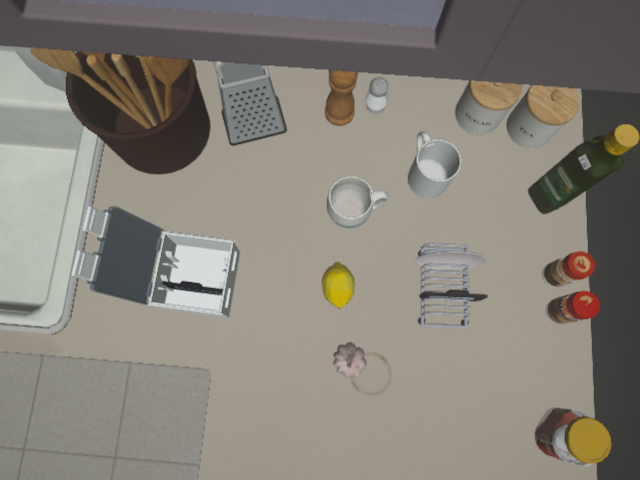

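The scene view shows the box at about (215,190) with its lid leaning back, the insert at (395,370) in the drainer, the lemon at (313,292) and the mug at (380,245). In the top view the box is at (195,272). The stored insert is in its lower bay at (193,288), so the upper bay is empty. The loose insert is at (453,296) and the saucer at (452,260).

```bash
cat > h.py <<'E'
import numpy as np,cv2
from plant import robot
C={n:robot.calibration(n) for n in("scene","top")}
def ray(n,uv):
    c=C[n];E=np.array(c['extrinsics']);R=E[:3,:3]
    d=R.T@np.array([(uv[0]-c['cx'])/c['fx'],(uv[1]-c['cy'])/c['fy'],1.0]);return -R.T@E[:3,3],d
def onz(n,uv,z): o,d=ray(n,uv);return o+d*(z-o[2])/d[2]
def at(n,uv,dep): o,d=ray(n,uv);return o+d*dep
def tri(a,b):  # pixel in scene, pixel in top -> point, gap
    o1,d1=ray("scene",a);o2,d2=ray("top",b)
    s=np.linalg.lstsq(np.c_[d1,-d2],o2-o1,rcond=None)[0]
    p,q=o1+d1*s[0],o2+d2*s[1];return (p+q)/2,np.linalg.norm(p-q)
def proj(n,P):
    c=C[n];E=np.array(c['extrinsics']);p=E[:3,:3]@np.asarray(P)+E[:3,3];return p[0]/p[2]*c['fx']+c['cx'],p[1]/p[2]*c['fy']+c['cy']
def cloud(n,d):
    v,u=np.mgrid[:480,:640];c=C[n];E=np.array(c['extrinsics'])
    P=np.stack([(u-c['cx'])/c['fx']*d,(v-c['cy'])/c['fy']*d,d],-1)-E[:3,3];return P@E[:3,:3]
def crop(im,x,y,w,h,k):
    o=cv2.resize(im[y:y+h,x:x+w],None,fx=k,fy=k,interpolation=cv2.INTER_CUBIC)
    for i in range(x-x%10+10,x+w,10):
        cv2.putText(o,str(i),((i-x)*k,8),0,.3,(0,0,255));cv2.line(o,((i-x)*k,10),((i-x)*k,15),(0,0,255))
    for i in range(y-y%10+10,y+h,10):
        cv2.putText(o,str(i),(0,(i-y)*k+3),0,.3,(0,0,255))
    return o
E
python3 - <<'E'
from h import *
s=np.load("scene0.npz");t=np.load("top0.npz")
a=crop(t['p'],405,235,95,100,4);b=crop(s['p'],340,305,95,100,4)  
e=crop(t['p'],70,200,0+180,130,4)
top=np.hstack([a,b]);cv2.imwrite("pics/c1.png",top)
cv2.imwrite("pics/c2.png",crop(t['p'],75,195,170,130,4))
cv2.imwrite("pics/c3.png",crop(s['p'],145,75,130,180,3))
for n,d in(("top",t['d']),("scene",s['d'])):
    P=cloud(n,d);im=(t if n=="top" else s)['p']
    dark=(im.max(-1)<70)&(d>0)
    for nm,(x,y,w,h) in {"top":{"ins":(405,235,95,100),"box":(155,230,85,90)},"scene":{"ins":(340,305,95,100),"box":(180,160,95,95)}}[n].items():
        m=np.zeros_like(dark);m[y:y+h,x:x+w]=dark[y:y+h,x:x+w]
        if nm=="ins": m&=P[...,2]>.02
        Q=P[m];print(n,nm,len(Q),np.percentile(Q,[2,50,98],axis=0).round(4).tolist())
E
```

```text
top ins 306 [[0.4538, -0.2158, 0.0331], [0.4577, -0.1631, 0.0653], [0.4629, -0.1151, 0.0883]]
top box 340 [[0.4312, 0.2275, 0.0161], [0.4359, 0.2734, 0.0571], [0.4412, 0.3221, 0.0802]]
scene ins 657 [[0.454, -0.2192, 0.0227], [0.4577, -0.173, 0.0646], [0.4625, -0.119, 0.0885]]
scene box 217 [[0.4316, 0.2501, 0.0173], [0.4359, 0.2764, 0.0633], [0.4408, 0.3215, 0.0808]]
```

View pics/c1.png

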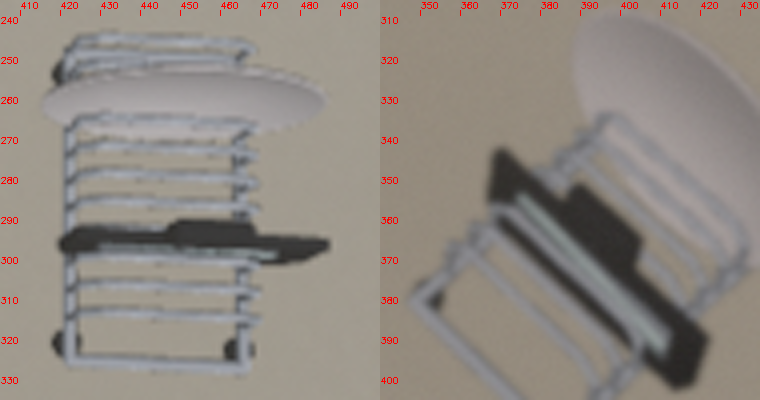

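View pics/c2.png

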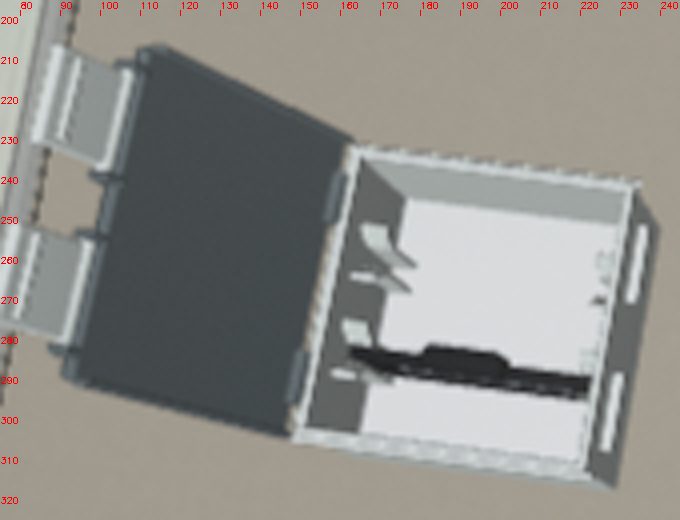

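View pics/c3.png

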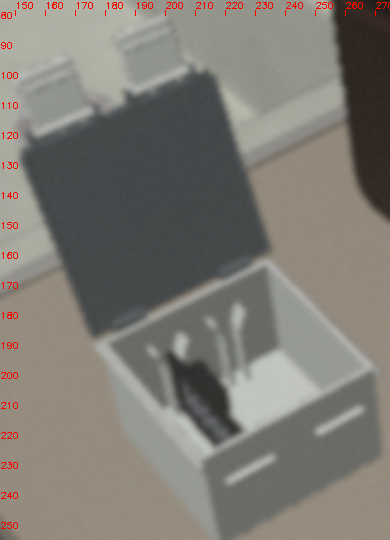

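The crops show the details. The insert's tab top is at about top (458,291) and scene (394,358). The box rim's outer corners are at top (162,231), (234,241), (222,315), (149,304) and scene (234,162), (270,198), (213,229), (177,190). The empty bay has the ribs at top (168,257).

```bash
python3 - <<'E'
from h import *
s=np.load("scene0.npz");t=np.load("top0.npz")
T=[(162.5,231),(234,241),(222.5,315),(149,304)];S=[(234.5,162),(270,198),(213.5,229),(177,190)]
for a,b in zip(S,T):
    p,g=tri(a,b);print("tri",p.round(4),round(g,4),"top@84",onz("top",b,.084)[:2].round(4),"sc@84",onz("scene",a,.084)[:2].round(4))
for n,D,w in(("top",t,(140,225,110,100)),("scene",s,(165,150,120,100))):
    P=cloud(n,D['d']);x,y,W,H=w;Q=P[y:y+H,x:x+W].reshape(-1,3);Q=Q[(Q[:,2]>.079)&(Q[:,2]<.089)&(Q[:,1]<.35)]
    r=cv2.minAreaRect(Q[:,:2].astype(np.float32)*1000);print(n,"rim",len(Q),r,np.median(Q[:,2]),cv2.boxPoints(r).round(1).tolist())
for n,D,w in(("top",t,(405,235,95,100)),("scene",s,(340,305,95,100)),("top",t,(155,230,85,90)),("scene",s,(180,160,95,95))):
    P=cloud(n,D['d']);x,y,W,H=w;im=D['p'][y:y+H,x:x+W].max(-1);Q=P[y:y+H,x:x+W]
    m=(im<70)&(Q[...,2]>.02); q=Q[m]
    tb=q[q[:,2]>.073]; lo=q[(q[:,2]<.062)]
    vx,vy,x0,y0=cv2.fitLine(q[:,:2].astype(np.float32),cv2.DIST_HUBER,0,.001,.001).ravel()
    print(n,"all dir",np.arctan2(vx/np.sign(vy),abs(vy)).round(4),"tab",len(tb),tb.mean(0).round(4),tb.min(0).round(4),tb.max(0).round(4),"frame",lo.min(0).round(4),lo.max(0).round(4), np.median(lo,0).round(4))
# tab mid by rays
p,g=tri((394,358),(458,291));print("tab tri",p,g)
p=cloud("top",t['d'])
for uv in((110,207),(90,290),(112,250),(60,230)):print(uv,p[uv[1],uv[0]])
for uv in((92,287),(112,208),(100,250),(85,220),(82,265),(118,225)):print(uv,p[uv[1],uv[0]].round(3))
st=robot.read_state()
from scipy.spatial.transform import Rotation as R
print(R.from_rotvec(st['orientation']).as_matrix().round(4))
E
```

```text
tri [0.5242 0.3327 0.0787] 0.0001 top@84 [0.5229 0.331 ] sc@84 [0.5215 0.3276]
tri [0.5157 0.2087 0.0842] 0.0005 top@84 [0.5155 0.2088] sc@84 [0.5161 0.2087]
tri [0.3931 0.211  0.0878] 0.0051 top@84 [0.3911 0.2127] sc@84 [0.3969 0.213 ]
tri [0.3988 0.3347 0.0834] 0.0007 top@84 [0.399  0.3344] sc@84 [0.3982 0.3342]
top rim 1020 ((457.7238464355469, 274.8042297363281), (127.02861785888672, 126.98208618164062), 87.4058837890625) 0.08300554860129145 [[391.3999938964844, 214.1999969482422], [518.2999877929688, 208.5], [524.0, 335.3999938964844], [397.20001220703125, 341.1000061035156]]
scene rim 870 ((458.3469543457031, 276.3930969238281), (132.50218200683594, 128.4168701171875), 87.76473236083984) 0.08303941786427183 [[391.6000061035156, 212.6999969482422], [519.9000244140625, 207.6999969482422], [525.0999755859375, 340.1000061035156], [396.79998779296875, 345.1000061035156]]
top all dir -0.0323 tab 132 [ 0.458  -0.1663  0.0846] [ 0.4528 -0.1838  0.0733] [ 0.4634 -0.1512  0.0895] frame [ 0.4539 -0.2158  0.023 ] [ 0.4609 -0.1148  0.062 ] [ 0.4572 -0.138   0.0504]
scene all dir -0.0328 tab
[... 353 characters left out ...]
0485 tab 74 [0.4358 0.2734 0.0775] [0.4315 0.2572 0.0732] [0.4419 0.2901 0.0821] frame [0.432  0.2449 0.0203] [0.4532 0.3334 0.0614] [0.4363 0.303  0.0546]
tab tri [ 0.45987946 -0.1657842   0.08750811] 0.0029939397376663388
(110, 207) [0.52442074 0.37619895 0.20180293]
(90, 290) [0.42335341 0.47084816 0.00078843]
(112, 250) [0.46384824 0.36921435 0.18408819]
(60, 230) [ 0.56781555  0.63504359 -0.17010214]
(92, 287) [0.405 0.38  0.204]
(112, 208) [0.523 0.373 0.202]
(100, 250) [0.459 0.379 0.203]
(85, 220) [0.493 0.393 0.236]
(82, 265) [0.43  0.385 0.236]
(118, 225) [0.502 0.367 0.184]
[[-9.454e-01  3.258e-01 -7.000e-04]
 [ 3.258e-01  9.454e-01 -1.500e-03]
 [ 1.000e-04 -1.700e-03 -1.000e+00]]
```

apply_moves(series=[[[0, 0, 0], [0, 0, 0.121]], [[0, 0, 0], [0, 0, 0.121]], [[0, 0, 0], [0, 0, 0.121]], [[0, 0, 0], [0, 0, 0.121]], [[0, 0, 0], [0, 0, 0.121]], [[0, 0, 0], [0, 0, 0.121]], [[0, 0, 0], [0, 0, 0.121]], [[0, 0, 0], [0, 0, 0.121]], [[0, 0, 0], [0, 0, 0.121]], [[0, 0, 0], [0, 0, 0.118]]], claw=0.4, newtons=25)

```text
t: 0.93
tool_pos: [0.1954, 0.5672, 0.4041]
orientation: [2.192, 2.25, -0.002]
force: [0.3, 0.2, 0.1]
opening: 0.0378
gripper_force: 0.0
```

apply_moves(series=[[[-37, 12, 0], [0, 0, 0]], [[-37, 12, 0], [0, 0, 0]], [[-37, 12, 0], [0, 0, 0]], [[-37, 12, 0], [0, 0, 0]], [[-37, 12, 0], [0, 0, 0]], [[-37, 12, 0], [0, 0, 0]], [[-37, 12, 0], [0, 0, 0]], [[-37, 12, 0], [0, 0, 0]], [[-37, 12, 0], [0, 0, 0]], [[-37, 12, 0], [0, 0, 0]]])

```text
t: 1.77
tool_pos: [0.3271, 0.1996, 0.4045]
orientation: [2.185, 2.257, -0.0]
force: [1.2, -0.4, -0.1]
opening: 0.0372
gripper_force: 0.0
```

apply_moves(series=[[[-37, 12, 0], [0, 0, 0]], [[-37, 12, 0], [0, 0, 0]], [[-37, 12, 0], [0, 0, 0]], [[-37, 12, 0], [0, 0, 0]], [[-37, 12, 0], [0, 0, 0]], [[-37, 12, 0], [0, 0, 0]], [[-37, 12, 0], [0, 0, 0]], [[-37, 12, 0], [0, 0, 0]], [[-37, 12, 0], [0, 0, 0]], [[-37, 12, 0], [0, 0, 0]], [[0, 0, 0], [0, 0, 0]], [[0, 0, 0], [0, 0, 0]]])

```text
t: 2.77
tool_pos: [0.4589, -0.1664, 0.4036]
orientation: [-2.188, -2.251, 0.001]
force: [1.0, 1.4, -0.8]
opening: 0.0372
gripper_force: 0.0
```

```bash
cat >> h.py <<'E'
from scipy.spatial.transform import Rotation as R
def go(p,yaw):  # shift/turn in tool axes from measured pose to tool-down pose with tool y at yaw
    s=robot.read_state();A=R.from_rotvec(s['orientation']).as_matrix()
    y=np.array([np.cos(yaw),np.sin(yaw),0]);z=np.array([0,0,-1.]);B=np.c_[np.cross(y,z),y,z]
    print("t",round(s['t'],2),"pos",s['tool_pos'].round(4),"shift mm",(A.T@(np.array(p)-s['tool_pos'])*1000).round(1),"turn",R.from_matrix(A.T@B).as_rotvec().round(4),"F",np.round(s['force'],1),"open",round(s['opening'],4),"q",np.round(s['q'],2))
E
python3 - <<'E'
from h import *
go((.4582,-.167,.404),.0325)
# lean of insert: x along its normal vs z
t=np.load("top0.npz");P=cloud("scene",np.load("scene0.npz")['d']);s=np.load("scene0.npz")['p']
Q=P[305:405,340:435];m=(s[305:405,340:435].max(-1)<70)&(Q[...,2]>.02)&(Q[...,2]<.1);q=Q[m];n=q[:,0]+.0325*q[:,1]
for lo in np.arange(.02,.09,.01):
    k=(q[:,2]>lo)&(q[:,2]<lo+.01);print(lo.round(2),k.sum(),np.percentile(n[k],[5,50,95]).round(4),q[k,1].min().round(4),q[k,1].max().round(4))
E
```

```text
t 2.77 pos [ 0.4589 -0.1664  0.4036] shift mm [-0.6 -0.8 -0.4] turn [-0.0022 -0.0012 -0.0038] F [ 1.   1.4 -0.8] open 0.0372 q [-0.45 -0.17  1.79 -0.    1.53 -0.48]
0.02 113 [0.4508 0.4518 0.453 ] -0.2182 -0.1238
0.03 29 [0.4509 0.452  0.4531] -0.2198 -0.1186
0.04 38 [0.4509 0.4517 0.4527] -0.2205 -0.1171
0.05 54 [0.4507 0.4518 0.4528] -0.2198 -0.1171
0.06 206 [0.4503 0.4527 0.4556] -0.2201 -0.1161
0.07 67 [0.4486 0.4497 0.452 ] -0.1839 -0.1501
0.08 149 [0.4487 0.4517 0.457 ] -0.1837 -0.1527
```

apply_moves(series=[[[-1, -1, 30], [0, 0, 0]], [[0, 0, 38], [0, 0, 0]], [[0, 0, 38], [0, 0, 0]], [[0, 0, 30], [0, 0, 0]], [[0, 0, 15], [0, 0, 0]], [[0, 0, 8], [0, 0, 0]], [[0, 0, 0], [0, 0, 0]]])

```text
t: 3.35
tool_pos: [0.4571, -0.1643, 0.2439]
orientation: [-2.182, -2.255, 0.001]
force: [0.2, -0.2, 0.4]
opening: 0.0372
gripper_force: 0.0
```

apply_moves(series=[[[0, 0, 0], [0, 0, 0]], [[0, 0, 0], [0, 0, 0]], [[0, 0, 0], [0, 0, 0]], [[0, 0, 0], [0, 0, 0]], [[0, 0, 0], [0, 0, 0]], [[0, 0, 0], [0, 0, 0]]], claw=0)

```text
t: 3.85
tool_pos: [0.4585, -0.1659, 0.2468]
orientation: [2.184, 2.255, 0.001]
force: [0.6, 0.7, 5.0]
opening: 0.0097
gripper_force: 25.0
```

apply_moves(series=[[[0, 0, -10], [0, 0, 0]], [[0, 0, -20], [0, 0, 0]], [[0, 0, -30], [0, 0, 0]], [[0, 0, -35], [0, 0, 0]], [[0, 0, -30], [0, 0, 0]], [[0, 0, -10], [0, 0, 0]], [[0, 0, 0], [0, 0, 0]]], newtons=40)

```text
t: 4.43
tool_pos: [0.4588, -0.1661, 0.3841]
orientation: [2.182, 2.253, 0.003]
force: [-0.1, 0.0, -1.9]
opening: 0.0093
gripper_force: 40.0
```

```bash
python3 - <<'E'
from h import *
go((.4786,.272,.38),-.0475)
p,d=robot.read_camera("top");t=np.load("top0.npz")
# refine stored insert yaw with edges (frame, top view)
for n in("top","scene"):
    D=np.load(n+"0.npz");P=cloud(n,D['d']);x,y,W,H={"top":(155,230,85,90),"scene":(180,160,95,95)}[n]
    Q=P[y:y+H,x:x+W];m=(D['p'][y:y+H,x:x+W].max(-1)<60)&(abs(Q[...,0]-.437)<.012)&(Q[...,2]>.045)&(Q[...,2]<.09);q=Q[m]
    l=cv2.fitLine(q[:,:2].astype(np.float32),cv2.DIST_HUBER,0,.001,.001).ravel();print(n,len(q),l[0]/l[1],l[2:],q.min(0),q.max(0))
    m=(D['d']>0)&(P[...,2]>.045)&(P[...,2]<.066)&(P[...,0]>.462)&(P[...,0]<.495)&(P[...,1]>.2)&(P[...,1]<.34)
    q=P[m];print("ribs",len(q)); 
    for lo,hi in((.2,.25),(.29,.34)):
        r=q[(q[:,1]>lo)&(q[:,1]<hi)];print(len(r),np.sort(r[:,0])[::max(1,len(r)//12)].round(4),np.percentile(r[:,1],[0,50,100]).round(4) if len(r) else 0)
E
```

```text
t 4.43 pos [ 0.4588 -0.1661  0.3841] shift mm [437.3  33.8   3.1] turn [0.0053 0.0026 0.0794] F [-0.1  0.  -1.9] open 0.0093 q [-0.45 -0.17  1.82 -0.    1.48 -0.48]
top 254 0.048998844 [0.4360523 0.2742917] [0.43081665 0.22507936 0.04583379] [0.44149417 0.32637493 0.08112332]
ribs 216
98 [0.4623 0.466  0.4693 0.4717 0.475  0.4795 0.4812 0.4832 0.4848 0.4862
 0.4879 0.4904 0.4941] [0.2067 0.2119 0.2262]
118 [0.4624 0.4668 0.4696 0.4712 0.4739 0.4762 0.4798 0.4841 0.4857 0.4869
 0.4882 0.4897 0.4909 0.4944] [0.3161 0.3256 0.3296]
scene 155 0.06162818 [0.43561828 0.29078922] [0.4308431  0.24491169 0.04671047] [0.4419432  0.32142054 0.08205731]
ribs 285
124 [0.4627 0.4655 0.4677 0.4706 0.4723 0.4748 0.4775 0.4799 0.4832 0.4855
 0.4883 0.4905 0.4942] [0.2067 0.2132 0.2178]
161 [0.462  0.4652 0.4684 0.4708 0.4727 0.4754 0.4786 0.4819 0.4849 0.4866
 0.4887 0.4903 0.4926] [0.3172 0.3296 0.334 ]
```

apply_moves(series=[[[0, 0, 0], [0.005, 0.003, 0.079]], [[25, 0, 0], [0, 0, 0]], [[38, 0, 0], [0, 0, 0]], [[40, 0, 0], [0, 0, 0]], [[40, 0, 0], [0, 0, 0]], [[40, 0, 0], [0, 0, 0]], [[40, 0, 0], [0, 0, 0]], [[40, 0, 0], [0, 0, 0]], [[40, 0, 0], [0, 0, 0]], [[40, 0, 0], [0, 0, 0]], [[40, 0, 0], [0, 0, 0]], [[30, 0, 0], [0, 0, 0]]])

```text
t: 5.48
tool_pos: [0.4762, 0.2495, 0.3784]
orientation: [-2.266, -2.165, 0.009]
force: [0.2, 0.0, -1.3]
opening: 0.0099
gripper_force: 40.0
```

apply_moves(series=[[[20, 0, 0], [0, 0, 0]], [[6, -1, 0], [0, 0, 0]], [[0, 0, 30], [0, 0, 0]], [[0, 0, 20], [0, 0, 0]], [[0, 0, 0], [0, 0, 0]], [[0, 0, 0], [0, 0, 0]], [[0, 0, 0], [0, 0, 0]]])

```text
t: 6.07
tool_pos: [0.4775, 0.2724, 0.332]
orientation: [-2.27, -2.164, 0.004]
force: [-0.4, -0.8, -0.4]
opening: 0.0097
gripper_force: 40.0
```

```bash
python3 - <<'E'
from h import *
go((.4787,.273,.30),-.0485)
ims=[]
for n in("top","scene"):
    p,d=robot.read_camera(n);x,y,W,H={"top":(75,195,190,130),"scene":(140,70,170,180)}[n]
    if n=="top": cv2.imwrite("pics/p2.png",crop(p,x,y,W,H,4))
    else: cv2.imwrite("pics/p3.png",crop(p,x,y,W,H,3))
    P=cloud(n,d);z=P[...,2]
    m=(p.max(-1)<70)&(d>0)&(z>.088)&(z<.19)&(abs(P[...,0]-.479)<.025)&(abs(P[...,1]-.272)<.075)
    q=P[m];print(n,len(q))
    for lo in np.arange(.09,.19,.01):
        k=(q[:,2]>lo)&(q[:,2]<lo+.01)
        if k.sum()>4:print(lo.round(2),k.sum(),q[k].min(0).round(4),q[k].max(0).round(4))
    l=cv2.fitLine(q[:,:2].astype(np.float32),cv2.DIST_HUBER,0,.001,.001).ravel();print(l[0]/l[1],l[2:])
E
```

```text
t 6.07 pos [0.4775 0.2724 0.332 ] shift mm [ 0.6  1.4 32. ] turn [-0.0058 -0.0023  0.0008] F [-0.4 -0.8 -0.4] open 0.0097 q [0.42 0.04 1.72 0.   1.39 0.47]
top 145
0.1 6 [0.4708 0.2305 0.1082] [0.4734 0.2584 0.1096]
0.11 23 [0.4697 0.219  0.1108] [0.4731 0.2563 0.12  ]
0.12 11 [0.4696 0.2166 0.1206] [0.474  0.2285 0.1287]
0.13 14 [0.4699 0.2168 0.1307] [0.4734 0.2287 0.1399]
0.14 67 [0.4699 0.2164 0.1418] [0.4774 0.2544 0.1499]
0.15 24 [0.4704 0.2184 0.1501] [0.4758 0.251  0.1525]
0.0838156 [0.47240168 0.23686889]
scene 373
0.09 5 [0.4828 0.3376 0.0925] [0.485  0.3419 0.0991]
0.1 29 [0.472  0.2234 0.1015] [0.4857 0.3448 0.1099]
0.11 77 [0.4713 0.218  0.11  ] [0.4779 0.3257 0.1186]
0.12 21 [0.4705 0.2167 0.1203] [0.4755 0.3222 0.1283]
0.13 19 [0.47   0.2184 0.1301] [0.4757 0.2276 0.1394]
0.14 43 [0.4702 0.2185 0.1412] [0.4786 0.2674 0.15  ]
0.15 54 [0.4704 0.2198 0.15  ] [0.4791 0.2654 0.1599]
0.16 35 [0.4699 0.2541 0.16  ] [0.4854 0.2675 0.1699]
0.17 66 [0.4711 0.2555 0.1701] [0.4826 0.2813 0.1791]
0.18 24 [0.4804 0.2646 0.1802] [0.4832 0.2792 0.1899]
0.05052623 [0.47403377 0.2550934 ]
```

apply_moves(series=[[[1, 1, 10], [-0.005, -0.002, 0]], [[0, 0, 15], [0, 0, 0]], [[0, 0, 12], [0, 0, 0]], [[0, 0, 8], [0, 0, 0]], [[0, 0, 5], [0, 0, 0]], [[0, 0, 5], [0, 0, 0]], [[0, 0, 0], [0, 0, 0]], [[0, 0, 0], [0, 0, 0]]])

```text
t: 6.83
tool_pos: [0.4785, 0.274, 0.2769]
orientation: [-2.273, -2.168, -0.001]
force: [0.3, -0.3, -1.7]
opening: 0.0095
gripper_force: 40.0
```

apply_moves(series=[[[0, 0, 5], [0, 0, 0]], [[0, 0, 5], [0, 0, 0]], [[0, 0, 5], [0, 0, 0]], [[0, 0, 5], [0, 0, 0]], [[0, 0, 0], [0, 0, 0]], [[0, 0, 0], [0, 0, 0]]])

```text
t: 7.33
tool_pos: [0.4785, 0.2739, 0.2565]
orientation: [-2.273, -2.168, -0.001]
force: [3.5, -0.3, -3.6]
opening: 0.0099
gripper_force: 40.0
```

apply_moves(series=[[[0, 0.7, 4], [0, 0, 0]], [[0, 0, 4], [0, 0, 0]], [[0, 0, 4], [0, 0, 0]], [[0, 0, 3], [0, 0, 0]], [[0, 0, 0], [0, 0, 0]], [[0, 0, 0], [0, 0, 0]]])

```text
t: 7.83
tool_pos: [0.4789, 0.274, 0.2416]
orientation: [-2.272, -2.168, 0.0]
force: [0.5, 0.1, -1.2]
opening: 0.0096
gripper_force: 40.0
```

apply_moves(series=[[[0, 0, 2], [0, 0, 0]], [[0, 0, 2], [0, 0, 0]], [[0, 0, 1.5], [0, 0, 0]], [[0, 0, 0], [0, 0, 0]], [[0, 0, 0], [0, 0, 0]]])

```text
t: 8.25
tool_pos: [0.4794, 0.2742, 0.238]
orientation: [-2.273, -2.169, -0.002]
force: [-4.5, -1.9, 10.7]
opening: 0.0096
gripper_force: 40.0
```

apply_moves(series=[[[0, 0, 0], [0, 0, 0]], [[0, 0, 0], [0, 0, 0]], [[0, 0, 0], [0, 0, 0]], [[0, 0, 0], [0, 0, 0]]], claw=0.22)

```text
t: 8.58
tool_pos: [0.479, 0.274, 0.2363]
orientation: [-2.272, -2.168, -0.0]
force: [-0.3, -0.4, -0.4]
opening: 0.0203
gripper_force: 0.0
```

apply_moves(series=[[[0, 0, -10], [0, 0, 0]], [[0, 0, -20], [0, 0, 0]], [[0, 0, -35], [0, 0, 0]], [[0, 0, -40], [0, 0, 0]], [[0, 0, -40], [0, 0, 0]], [[0, 0, -40], [0, 0, 0]], [[0, 0, -40], [0, 0, 0]], [[0, 0, 0], [0, 0, 0]]])

```text
t: 9.25
tool_pos: [0.4798, 0.2743, 0.4727]
orientation: [2.27, 2.166, 0.023]
force: [0.9, -0.3, 1.0]
opening: 0.0204
gripper_force: 0.0
```

```bash
python3 - <<'E'
from h import *
go((.4787,.273,.46),-.0485)
for n in("top","scene"):
    p,d=robot.read_camera(n);np.savez(n+"1.npz",p=p,d=d);P=cloud(n,d);z=P[...,2]
    m=(p.max(-1)<60)&(d>0)&(z>.02)&(z<.12)&(abs(P[...,0]-.479)<.015)&(abs(P[...,1]-.272)<.055)
    q=P[m];print(n,len(q),np.percentile(q,[1,50,99],axis=0).round(4).tolist())
    # lid: dark grey surface
    m=(d>0)&(z>.1)&(z<.3)&(P[...,1]>.34)&(P[...,1]<.46)&(P[...,0]>.37)&(P[...,0]<.56)
    q=P[m];print("lid",len(q),np.percentile(q,[1,50,99],axis=0).round(4).tolist())
    v,u=np.nonzero(m);g=p[m].max(-1)
    qd=q[g<100]; print("dark",qd.min(0).round(4),qd.max(0).round(4)); k=np.polyfit(qd[:,1]-.0485*(qd[:,0]-.4576),qd[:,2],1);print("slope angle",np.arctan2(k[0],1)%np.pi)
    if n=="scene":cv2.imwrite("pics/s1.png",p)
E
```

```text
t 9.25 pos [0.4798 0.2743 0.4727] shift mm [-1.4 -1.2 12.7] turn [ 0.0131 -0.0077  0.0016] F [ 0.9 -0.3  1. ] open 0.0204 q [ 0.43 -0.02  1.53  0.    1.63  0.47]
top 226 [[0.4729, 0.224, 0.0264], [0.4774, 0.2717, 0.072], [0.4822, 0.3182, 0.0803]]
lid 154 [[0.3986, 0.3699, 0.1884], [0.4083, 0.3789, 0.2009], [0.4796, 0.3969, 0.2395]]
dark [0.3994 0.3702 0.1858] [0.4493 0.3954 0.2392]
slope angle 1.1455561393603475
scene 146 [[0.4724, 0.2502, 0.0482], [0.4762, 0.272, 0.0714], [0.4815, 0.3183, 0.0803]]
lid 4840 [[0.3986, 0.3417, 0.1019], [0.4581, 0.365, 0.1659], [0.5244, 0.3936, 0.2383]]
dark [0.3972 0.34   0.1   ] [0.5261 0.3853 0.2078]
slope angle 1.1908361742378772
```

View pics/s1.png

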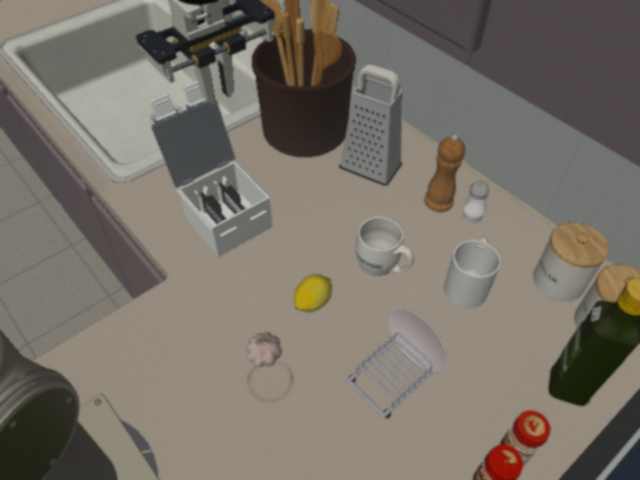

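The insert stands seated in the empty bay next to the stored one, at scene (230,195). The gripper is above the box at (205,40), the lid is still leaning back, and the lemon and mug have not moved. Before going behind the lid I'll check the clearance there.

```bash
python3 - <<'E'
from h import *
for n in("top","scene"):
    P=cloud(n,np.load(n+"0.npz")['d']);m=(P[...,2]>.02)&(P[...,2]<.6)&(P[...,1]>.3)&(P[...,1]<.65)&(P[...,0]>.3)&(P[...,0]<.9)
    q=P[m];q=q[~((q[:,0]<.53)&(q[:,1]<.41))]
    for lo in np.arange(.02,.4,.06):
        k=q[(q[:,2]>lo)&(q[:,2]<=lo+.06)]
        if len(k):print(n,lo.round(2),len(k),np.percentile(k,[1,99],axis=0).round(3).tolist())
E
```

```text
top 0.02 2584 [[0.647, 0.302, 0.021], [0.828, 0.624, 0.079]]
top 0.08 3408 [[0.645, 0.302, 0.081], [0.827, 0.622, 0.139]]
top 0.14 3656 [[0.641, 0.301, 0.141], [0.807, 0.489, 0.197]]
top 0.2 1691 [[0.712, 0.302, 0.201], [0.756, 0.501, 0.26]]
top 0.26 727 [[0.711, 0.302, 0.26], [0.736, 0.502, 0.281]]
scene 0.02 1467 [[0.647, 0.3, 0.021], [0.824, 0.476, 0.08]]
scene 0.08 2712 [[0.645, 0.301, 0.081], [0.834, 0.618, 0.14]]
scene 0.14 3474 [[0.641, 0.301, 0.141], [0.839, 0.556, 0.198]]
scene 0.2 1430 [[0.712, 0.301, 0.202], [0.821, 0.56, 0.26]]
scene 0.26 1436 [[0.712, 0.302, 0.26], [0.777, 0.492, 0.317]]
scene 0.32 41 [[0.746, 0.32, 0.32], [0.753, 0.344, 0.329]]
```

apply_moves(series=[[[20, -3, 0], [-0.013, 0.008, 0]], [[35, -5, 0], [0, 0, 0]], [[40, -6, 0], [0, 0, 0]], [[40, -6, 0], [0, 0, 0]], [[25, -4, 0], [0, 0, 0]], [[0, 0, 0], [0, 0, 0]], [[0, 0, 0], [0, 0, 0]]], claw=0, newtons=10)

```text
t: 9.93
tool_pos: [0.4618, 0.436, 0.4597]
orientation: [2.268, 2.169, 0.017]
force: [0.4, -1.0, -0.6]
opening: -0.0001
gripper_force: 0.0
```

```bash
python3 -c "
from h import *
go((.464,.437,.366),-.0485)"
```

```text
t 9.93 pos [0.4618 0.436  0.4597] shift mm [ 0.6  1.2 93.7] turn [ 0.0097 -0.0059  0.004 ] F [ 0.4 -1.  -0.6] open -0.0001 q [ 0.68  0.2   1.31 -0.    1.62  0.72]
```

apply_moves(series=[[[1, 1, 30], [0, 0, 0]], [[0, 0, 40], [0, 0, 0]], [[0, 0, 24], [0, 0, 0]], [[-10, 0, 0], [0, 0, 0]], [[-12, 0, 0], [0, 0, 0]], [[-12, 0, 0], [0, 0, 0]], [[-12, 0, 0], [0, 0, 0]], [[-12, 0, 0], [0, 0, 0]], [[-12, 0, 0], [0, 0, 0]], [[-12, 0, 0], [0, 0, 0]]])

```text
t: 10.77
tool_pos: [0.4612, 0.3532, 0.3687]
orientation: [2.271, 2.166, 0.026]
force: [0.4, 1.4, 0.6]
opening: 0.0009
gripper_force: 0.4
```

```bash
python3 - <<'E'
from h import *
go((.464,.34,.366),-.0485)
p,d=robot.read_camera("scene");P=cloud("scene",d)
for x in(.41,.50):
    for z in(.12,.16,.19):
        m=(abs(P[...,0]-x)<.01)&(abs(P[...,2]-z)<.006)&(P[...,1]>.25)&(P[...,1]<.45);print(x,z,m.sum(),np.median(P[m][:,1]) if m.any() else None)
E
```

```text
t 10.77 pos [0.4612 0.3532 0.3687] shift mm [-13.    3.4   2.6] turn [ 0.0139 -0.0094  0.001 ] F [0.4 1.4 0.6] open 0.0009 q [ 0.57  0.09  1.6  -0.    1.44  0.61]
0.41 0.12 55 0.33949939071890445
0.41 0.16 53 0.34052307909192875
0.41 0.19 56 0.34116508990349714
0.5 0.12 52 0.3357706206843394
0.5 0.16 53 0.33640069921082416
0.5 0.19 54 0.33696850929727884
```

apply_moves(series=[[[-10, 0, 1], [0, 0, 0]], [[-10, 0, 2], [0, 0, 0]], [[-10, 0, 2], [0, 0, 0]], [[-10, 0, 2], [0, 0, 0]], [[-10, 0, 2], [0, 0, 0]], [[-10, 0, 2], [0, 0, 0]], [[-10, 0, 3], [0, 0, 0]], [[-10, 0, 3], [0, 0, 0]], [[-8, 0, 3], [0, 0, 0]], [[0, 0, 0], [0, 0, 0]]])

```text
t: 11.65
tool_pos: [0.457, 0.2653, 0.346]
orientation: [2.272, 2.165, 0.021]
force: [-0.2, -0.5, -0.2]
opening: 0.0007
gripper_force: 0.0
```

```bash
python3 - <<'E'
from h import *
go((.464,.34,.366),-.0485)
p,d=robot.read_camera("scene");P=cloud("scene",d);cv2.imwrite("pics/s2.png",p[40:280,100:340])
for x in(.41,.50):
    for y in(.2,.23,.26,.29,.32):
        m=(abs(P[...,0]-x)<.01)&(abs(P[...,1]-y)<.006);print(x,y,m.sum(),np.median(P[m][:,2]).round(4) if m.any() else None)
E
```

```text
t 11.65 pos [0.457  0.2653 0.346 ] shift mm [ 75.1   3.6 -19.4] turn [ 0.0116 -0.0076  0.0003] F [-0.2 -0.5 -0.2] open 0.0007 q [ 0.43 -0.04  1.77  0.    1.4   0.48]
0.41 0.2 68 -0.0002
0.41 0.23 63 0.1675
0.41 0.26 460 0.3813
0.41 0.29 190 0.2824
0.41 0.32 42 0.0831
0.5 0.2 83 0.0015
0.5 0.23 61 0.2581
0.5 0.26 15 0.1461
0.5 0.29 72 0.2598
0.5 0.32 2 0.074
```

View pics/s2.png

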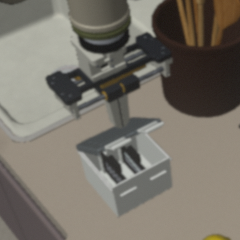

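The crop shows the lid leaning forward and sinking ahead of the fingers, at crop (125,140). I'll lift clear, move out over the clips, and look again.

apply_moves(series=[[[0, 0, -20], [0, 0, 0]], [[0, 0, -25], [0, 0, 0]], [[0, 0, -25], [0, 0, 0]], [[0, 0, 0], [0, 0, 0]], [[0, 0, 0], [0, 0, 0]], [[0, 0, 0], [0, 0, 0]], [[0, 0, 0], [0, 0, 0]], [[0, 0, 0], [0, 0, 0]], [[0, 0, 0], [0, 0, 0]], [[0, 0, 0], [0, 0, 0]], [[0, 0, 0], [0, 0, 0]], [[0, 0, 0], [0, 0, 0]]], claw=0.5)

```text
t: 12.7
tool_pos: [0.4563, 0.2663, 0.4168]
orientation: [2.271, 2.166, 0.023]
force: [0.3, 0.2, 0.6]
opening: 0.0468
gripper_force: 0.0
```

```bash
python3 - <<'E'
from h import *
p,d=robot.read_camera("scene");p2,d2=robot.read_camera("top")
np.savez("scene2.npz",p=p,d=d);np.savez("top2.npz",p=p2,d=d2)
a=crop(p,165,130,120,130,3);b=crop(p2,140,205,130,130,3);cv2.imwrite("pics/c4.png",np.hstack([a,b]))
for n,D in(("scene",d),("top",d2)):
    P=cloud(n,D);z=P[...,2];im=p if n=="scene" else p2
    m=(z>.08)&(z<.1)&(P[...,1]<.2)&(P[...,1]>.16)&(abs(P[...,0]-.455)<.07);q=P[m]
    for s in(-1,1):
        k=q[(q[:,0]-.4537)*s>0];r=cv2.minAreaRect(k[:,:2].astype(np.float32)*1000);print(n,s,len(k),k.min(0).round(4),k.max(0).round(4),np.median(k,0).round(4))
    for y in(.21,.25,.3,.33):
        m=(abs(P[...,0]-.42)<.01)&(abs(P[...,1]-y)<.005)&(z<.2);print(y,np.median(P[m][:,2]).round(4))
go((.4535,.1855,.35),-.0485)
E
```

```text
scene -1 264 [0.4036 0.1715 0.0852] [0.4405 0.1999 0.0944] [0.4218 0.1854 0.0899]
scene 1 272 [0.4677 0.1697 0.0858] [0.5037 0.1999 0.0943] [0.4852 0.1844 0.0898]
0.21 0.0297
0.25 0.0923
0.3 0.0928
0.33 0.0913
top -1 390 [0.4033 0.1709 0.0851] [0.44   0.2    0.0943] [0.4215 0.1856 0.0893]
top 1 410 [0.4673 0.1677 0.0843] [0.5075 0.1999 0.0956] [0.4855 0.1844 0.0894]
0.21 0.0897
0.25 0.0924
0.3 nan
0.33 nan
t 12.8 pos [0.4563 0.2663 0.4169] shift mm [-81.4   0.2  66.2] turn [ 0.0128 -0.0088  0.0015] F [-0.5  0.4 -0.1] open 0.0467 q [ 0.43 -0.08  1.68  0.    1.53  0.48]
  return _methods._mean(a, axis=axis, dtype=dtype,
  ret = ret.dtype.type(ret / rcount)
```

View pics/c4.png

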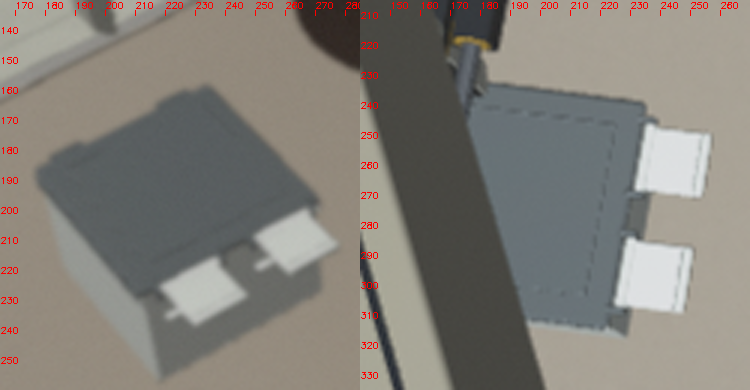

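The lid is shut, with its top at z = 92 mm. Both clips stick out open, at top-view (243,258) and (235,276).

apply_moves(series=[[[-25, 0, 0], [0.013, -0.009, 0]], [[-38, 0, 0], [0, 0, 0]], [[-20, 0, 10], [0, 0, 0]], [[0, 0, 35], [0, 0, 0]], [[0, 0, 40], [0, 0, 0]], [[0, 0, 30], [0, 0, 0]], [[0, 0, 0], [0, 0, 0]], [[0, 0, 0], [0, 0, 0]]])

```text
t: 13.47
tool_pos: [0.4517, 0.1831, 0.3007]
orientation: [-2.272, -2.167, 0.006]
force: [0.5, -0.6, 1.2]
opening: 0.0462
gripper_force: 0.0
```

```bash
python3 -c "
from h import *
go((.4535,.1835,.276),-.0485)"
```

```text
t 13.47 pos [0.4517 0.1831 0.3007] shift mm [ 0.5  1.9 24.7] turn [-0.0038  0.0015  0.0014] F [ 0.5 -0.6  1.2] open 0.0462 q [ 0.28 -0.1   1.91 -0.    1.33  0.33]
```

apply_moves(series=[[[0, 2, 8], [0, 0, 0]], [[0, 0, 10], [0, 0, 0]], [[0, 0, 5], [0, 0, 0]], [[0, 0, 5], [0, 0, 0]], [[0, 0, 4], [0, 0, 0]], [[0, 0, 4], [0, 0, 0]], [[0, 0, 4], [0, 0, 0]], [[0, 0, 0], [0, 0, 0]]])

```text
t: 14.13
tool_pos: [0.4547, 0.1835, 0.2622]
orientation: [2.272, 2.168, 0.001]
force: [-0.3, 0.2, -0.4]
opening: 0.0465
gripper_force: 0.0
```

apply_moves(series=[[[0, 0, 4], [0, 0, 0]], [[0, 0, 3], [0, 0, 0]], [[0, 0, 0], [0, 0, 0]], [[0, 0, 0], [0, 0, 0]]])

```text
t: 14.47
tool_pos: [0.4541, 0.1832, 0.2543]
orientation: [-2.273, -2.168, 0.002]
force: [-0.0, 0.2, 0.0]
opening: 0.0468
gripper_force: 0.0
```

No force is left, so the clips have probably snapped. I'll retreat up and away, then check.

apply_moves(series=[[[-6, 0, -10], [0, 0, 0]], [[0, 0, -30], [0, 0, 0]], [[0, 0, -40], [0, 0, 0]], [[0, 0, -40], [0, 0, 0]], [[-30, 0, -30], [0, 0, 0]], [[-38, 0, 0], [0, 0, 0]], [[-20, 0, 0], [0, 0, 0]], [[0, 0, 0], [0, 0, 0]], [[0, 0, 0], [0, 0, 0]], [[0, 0, 0], [0, 0, 0]], [[0, 0, 0], [0, 0, 0]]])

```text
t: 15.38
tool_pos: [0.4499, 0.0906, 0.4042]
orientation: [-2.272, -2.169, 0.0]
force: [0.4, 0.2, 0.4]
opening: 0.0467
gripper_force: 0.0
```

```bash
python3 - <<'E'
from h import *
p,d=robot.read_camera("scene");P=cloud("scene",d);z=P[...,2]
cv2.imwrite("pics/c5.png",crop(p,165,130,220,190,3))
m=(z>.02)&(z<.12)&(P[...,1]<.207)&(P[...,1]>.15)&(abs(P[...,0]-.455)<.07);print(m.sum(),P[m].min(0),P[m].max(0))
m=(abs(P[...,0]-.42)<.03)&(abs(P[...,1]-.27)<.05)&(z>.05)&(z<.15);print("lid z",np.percentile(z[m],[5,50,95]))
go((0,0,0),-.0485)
E
```

```text
509 [0.40015895 0.19752477 0.05247391] [0.51271438 0.20698201 0.09526947]
lid z [0.06186143 0.09178867 0.09449869]
t 15.43 pos [0.4499 0.0907 0.4041] shift mm [-111.2 -445.   404.4] turn [-0.0007  0.      0.0025] F [-0.1  0.2  0.1] open 0.0466 q [ 0.09 -0.26  1.86  0.    1.54  0.13]
```

View pics/c5.png

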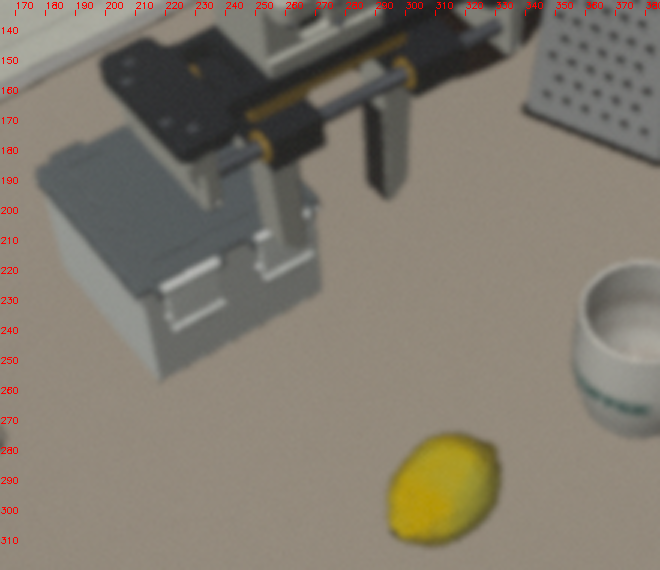

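Both clips are folded flat against the box front, at scene (230,228) and (261,213). The lid is shut, the lemon and mug are untouched, and the gripper is clear of everything.

```bash
python3 -c "
from plant import robot
print(robot.close_job())"
```

```text
the job is handed in; nothing more can be done
None
```

I handed the job in at about 15.4 s: the insert stands on the box floor in the empty bay, the lid is shut, both clips have snapped home, and the lemon and mug are where they were.

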